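Lock the lathe tool-rest clamp: wind down the castle nut, lay in its key

ROBOT

A 6-joint arm with a two-finger parallel gripper is mounted at the origin on the work surface. World frame = base frame: x ahead of the robot, y to its left, z up, the work surface at z = 0. Lengths are in m, angles in rad, forces in N, time in s.
With the tool pointing down it reaches from about 0.25 to 0.775 m from the base axis. Payload 8.9 kg.
Tool frame: the origin (TCP) lies midway between the tips of the shut fingers; the grasp point (between the pads) lies 19 mm behind it (r.hold_point_z is the distance from the TCP to the grasp point, in m); z points along the fingers, y is the line along which they close (so a half turn about z gives the same grasp; the last joint's range is limited). The gripper opens to 85 mm and grips with 20 to 120 N. Pads are 22 mm wide; open, the fingers measure 114 mm over their backs; the gripper's body (76 mm by 85 mm) begins 54 mm behind the grasp point. The pads swing forward as they close: fully open they stand 13 mm farther back than shut.
Start: joints at [-1.384, 0.291, -0.153, 1.127, 0, 1.431], TCP at [0.168, -0.497, 0.231] pointing down, gripper open.
Joint ranges: [-2.52, 2.52], [-0.91, 1.74], [-1.3, 1.37], [-1.96, 2.02], [-1.52, 1.47], [-3.14, 3.14]. Speed limits (rad/s): [2.22, 2.22, 2.79, 3.14, 3.14, 3.14].

INTERFACE

Orientations are given as a unit quaternion [w, x, y, z].
In Python, from plant import telemetry, eyes, job, r gives the robot as it stands. The module is installed in compiled form; this text tells all that it offers.
- The arm moves only by the tool drive_tool, never from a script. Its argument "rows" is a list of rows, each a list of 3 entries, a list of its own where there are three numbers: the opening, from -1 (shut) to 1 (fully open), so that 0 is half open, then the shift along the tool's x, y, z in m, then the turn, a rotation vector about the tool's x, y, z in degrees. A call has 1 to 5 rows; each row is the pose to reach, as a shift and turn from the pose commanded when the call began, along the tool's axes at that moment; what a row does not reach only later rows make up. A row lasts 1/8 s, in which the tool goes at most 62.5 mm and 10.7 degrees, less where a joint would pass 70% of its speed; a pose out of reach is approached as far as the arm can. A call with a gripper value outside its range is refused whole. The fingers move at their own pace and stop on an object; "force" is the grip in N (left out, the last holds). Time passes only in rows, so rows that repeat a pose let the fingers close. It gives the time, the measured TCP pose, the force, the opening and the grip force at its end, in the units of the state.
- telemetry.observe(): the state, without advancing time (a new reading comes with each control period).
- eyes.grab_frame(name): name is "scene" or "top"; returns the picture (400x640x3 uint8, blue, green, red); there is no depth.
- eyes.camera_model(name): a dict with "intrinsics" (3x3 intrinsics, pixels), "R" (3x3) and "t" (3): a world point X has camera coordinates R X + t. Camera axes: x right, y down, z forward; pixel columns grow to the right and rows downward; lengths in m; the calibration is good to about 2 mm. A picture is of the moment at which its call begins. camera_model takes no time and is no camera call.
- job.job_done(): hands the job in; it is judged then, once.
The state is a dict: "clock": time; "qpos": joint angles; "joint_vel": joint speeds; "tau": joint torques, N m; "tool_pos": TCP position; "tcp_rot": TCP orientation; "ft_force": force on the tool from outside, world axes, zero at the start; "torque": the same for the moment, N m; "finger_gap": finger opening in m; "grip_force": force on a finger pad.
Only numpy, scipy, OpenCV 4.12 (cv2) and the standard library are available. Lean on these libraries where they do the work, as an engineer would, in place of code of your own. Each camera call takes 0.05 s, during which the arm holds its last target. There are 200 camera calls.

TASK

Wind the crank nut of the tool-rest clamp down, clockwise from above, by its upright wooden handle: it is between one and one and a half turns too high, so its arm passes the lug on the casting once and must stop over it the second time, with the nut's slot in line with the stud's. Then take the long narrow cross key (not the short or the wide one) by its grip, lower it into the middle of the lined-up slots until it rests on the stud's slot floor, and let go.

Things in the scene. Friction and masses are not known exactly. Their poses are not given: they have to be found in the camera images.
- nut (a joint): Angle of the dark steel castle nut, rad. 0 = home: crank arm over the lug, slots in line. Starts at -8.8 to -6.6 (1.05 to 1.4 turns before home), grows clockwise from above; the arm points along stud_slot's +x turned clockwise by it. Sinks 5 mm a turn, stops dead at +0.5, stays where left. Crown 76 mm across, top 71 to 72 mm up at home; its one slot, 28 wide, 24 deep, runs along the arm.
- stud_slot (a point): Middle of the floor of the slot in the fixed steel stud (44 mm across, top 70 mm over the bench), on the nut's axis, 50 mm over the bench. Slot 24 mm wide, 20 deep, open above and at both ends. z up; x runs along the slot towards the lug, a block 22 x 16 mm, 24 high, at the edge of the grey casting, 116 mm from the axis. The casting is fixed; its place and angle vary.
- crank_grip (a point): Grip point on the axis of the nut's upright round wooden handle (24 mm across, 66 tall), 80 mm from the stud's axis, 24 mm below the handle's top, 89 mm over the bench at home and 0.8 mm higher per rad before it. The handle spins freely on its own axis (this frame spins with it), so fingers can carry it round without turning. It takes about 2 N to push.
- key: Long narrow cross key: steel bar 90 mm long (x), 14 wide (y), 16 high, lower edges relieved 2 mm; on its middle an upright wooden grip 30 (x) by 12 mm (y), up to 75 mm above the underside. Origin: middle of the underside, z up. About 160 g, stands loose on the bench. Bystanders with the same grip: a short key (42 x 14 mm) and a wide one (90 x 34); places vary. Fits either way round.

How it is judged:
By the outcome, as a careful person would: the job done as asked, in the order asked, and still so for the second after the job is handed in, with the robot touching nothing.
It also fails if it takes over 72 s, if anything falls off the work surface, if the arm or the gripper's body presses on something with over 40 N, if the wrist force passes 120 N, or if a joint passes its speed limit or range.

## Working session

There is one attempt and no reset: what is moved stays moved. The work goes in short steps, Python scripts to look and compute and a tool call to move; the robot and the scene stay as the last step left them, time stands still between calls to the robot, and variables do not carry over. Pictures are saved under pics/ and viewed, at most 13 in all, crops included, and the job is handed in when it is done.

Besides the shell and the picture viewer there is one more tool, called as a command line: name --argument value ..., lists and objects as JSON in quotes. drive_tool: Moves the arm, as the interface text tells. Its arguments: {"type":"object","properties":{"rows":{"type":"array"},"force":{"type":"number"}},"required":["rows"]}

```bash
mkdir -p pics; python3 - <<'E'
from plant import telemetry, eyes, job, r
import cv2
for n in("scene","top"):
    im=eyes.grab_frame(n); cv2.imwrite(f"pics/{n}0.png",im)
    c=eyes.camera_model(n); print(n,c)
s=telemetry.observe(); print(s, r.hold_point_z)
E
```

```text
scene {'intrinsics': array([[417.20511603,   0.        , 326.3369028 ],
       [  0.        , 417.20511603, 192.74133798],
       [  0.        ,   0.        ,   1.        ]]), 'R': array([[ 0.41718361,  0.90875119,  0.01136227],
       [ 0.66650519, -0.29742773, -0.68359899],
       [-0.61784194,  0.29275931, -0.72976936]]), 't': array([-0.2112545 , -0.31427163,  1.08903443])}
top {'intrinsics': array([[501.69426879,   0.        , 326.7514667 ],
       [  0.        , 501.69426879, 202.00397869],
       [  0.        ,   0.        ,   1.        ]]), 'R': array([[ 0.01915895, -0.99942688,  0.02790798],
       [-0.98603614, -0.02350592, -0.1648642 ],
       [ 0.16542572, -0.02435965, -0.98592137]]), 't': array([-0.05794838,  0.57401325,  0.96142275])}
{'clock': 0.1, 'qpos': array([-1.38428874e+00,  2.91237417e-01, -1.54019786e-01,  1.12669210e+00,
       -2.56417144e-06,  1.43148860e+00]), 'joint_vel': array([ 0.00018224, -0.00118505,  0.00136661, -0.00073952, -0.00089812,
       -0.00072331]), 'tau': array([ 1.21078425e-03, -5.37976134e+01,  3.31920111e+01,  9.23827087e-03,
       -3.57102854e-04, -5.54875228e-06]), 'tool_pos': array([ 0.1679716 , -0.49700879,  0.23079432]), 'tcp_rot': array([-5.76295613e-04,  9.86759703e-01,  1.62188026e-01, -1.48855041e-05]), 'ft_force': array([-0.0549985 , -0.40074635, -0.90773207]), 'torque': array([0.07169859, 0.04244123, 0.03712236]), 'grip_force': 0.0, 'finger_gap': 0.08528589888183156} 0.0187
```

View pics/top0.png

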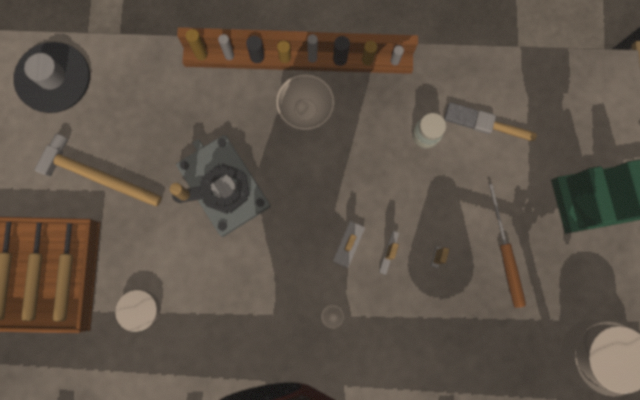

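View pics/scene0.png

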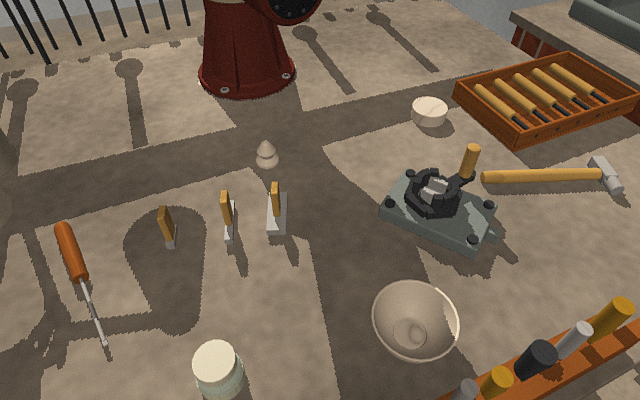

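The top view shows the nut at about (223,186) and its handle at (180,192). The keys are wide (350,243), long narrow (390,252) and short (441,257). I'll enlarge the casting and the narrow key.

```bash
cat > h.py <<'E'
import numpy as np, cv2
from plant import telemetry, eyes, job, r
from scipy.spatial.transform import Rotation as Rn
def ray(n,u,v):
    c=eyes.camera_model(n); d=c["R"].T@np.linalg.solve(c["intrinsics"],[u,v,1.]); return -c["R"].T@c["t"],d
def onz(n,u,v,z):
    o,d=ray(n,u,v); return o+d*(z-o[2])/d[2]
def proj(n,X):
    c=eyes.camera_model(n); p=c["intrinsics"]@(c["R"]@np.asarray(X)+c["t"]); return p[:2]/p[2]
def tri(a,b):
    A=[];B=[]
    for n,(u,v) in(("top",a),("scene",b)):
        o,d=ray(n,u,v); d/=np.linalg.norm(d); P=np.eye(3)-np.outer(d,d); A.append(P);B.append(P@o)
    return np.linalg.lstsq(np.vstack(A),np.hstack(B),rcond=None)[0]
def shift(dx,dy,dz):
    "world shift -> tool axes"
    q=telemetry.observe()["tcp_rot"]; return Rn.from_quat(q,scalar_first=True).inv().apply([dx,dy,dz])
E
python3 - <<'E'
import cv2,numpy as np
t=cv2.imread("pics/top0.png");s=cv2.imread("pics/scene0.png")
a=cv2.resize(t[120:250,150:290],(560,520),interpolation=cv2.INTER_CUBIC)
b=cv2.resize(t[220:285,365:420],(220,260),interpolation=cv2.INTER_CUBIC)
k=cv2.resize(s[180:245,205:260],(220,260),interpolation=cv2.INTER_CUBIC)
im=np.hstack([a,np.vstack([b,k])]); im=cv2.convertScaleAbs(im,alpha=1.8)
cv2.imwrite("pics/z1.png",im)
a=cv2.resize(s[130:265,370:510],(700,600*135//120//1 if 0 else 600),interpolation=cv2.INTER_CUBIC)
cv2.imwrite("pics/z2.png",cv2.convertScaleAbs(a,alpha=1.5))
E
```

```text
(no output)
```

View pics/z1.png

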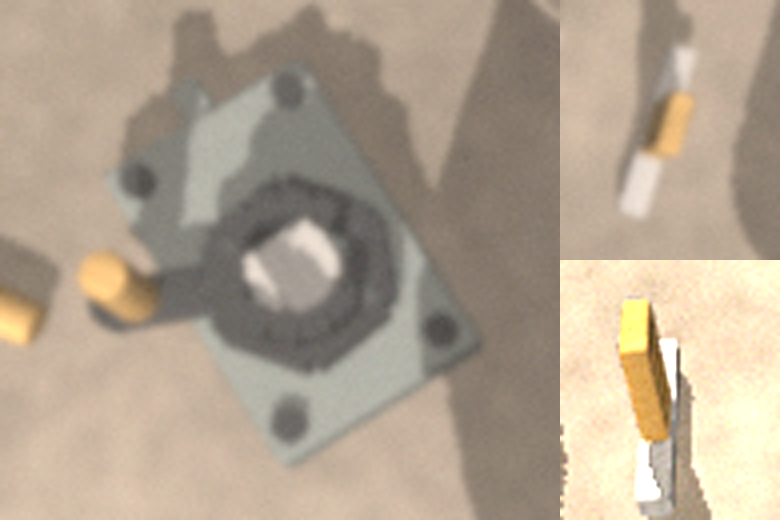

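View pics/z2.png

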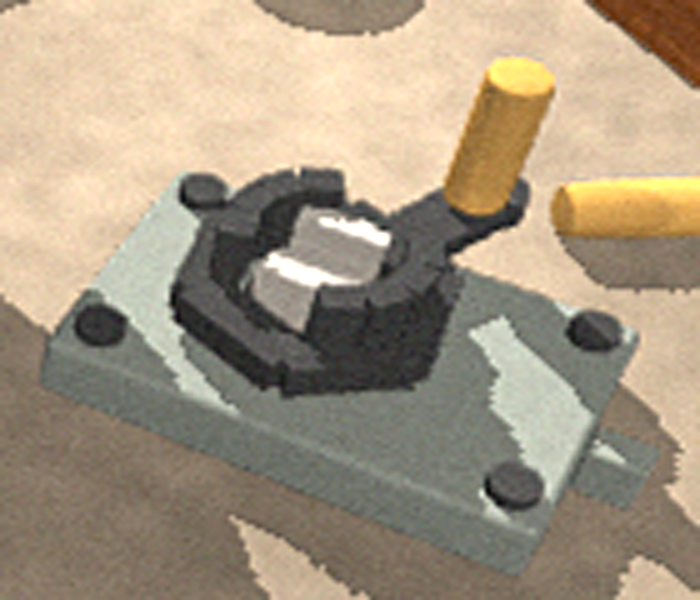

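The lug is off the upper left end of the casting, at top px (197.5,143.8) and scene px (495,232). The stud centre is at top (223.2,185.7) and scene (434.4,189). The handle top is at top (175.5,188) and scene (474,147). The narrow key's bar ends are at top (396,232.5) and (384,272.5).

```bash
python3 - <<'E'
from h import *
np.set_printoptions(precision=4,suppress=True)
z1=lambda x,y:(150+x/4-.4,120+y/4-.4); z2=lambda x,y:(370+x/5-.4,130+y/4.444-.4)
ax=onz("top",*z1(293,263),.07); print("stud top",ax, "scene",onz("scene",*z2(322,262),.07),"tri",tri(z1(293,263),z2(322,262)))
print("lug",onz("top",*z1(190,95),.024),onz("scene",*z2(625,450),.024))
h=onz("top",*z1(102,272),.119);print("handle",h,onz("scene",*z2(520,77),.119),tri(z1(102,272),z2(520,77)))
for z in(.02,.03):
    c=[onz("top",*z1(*p),z) for p in((108,178),(300,65),(480,345),(290,465))]
    for a,b in((2,1),(3,0)): d=c[b]-c[a];print(z,np.degrees(np.arctan2(d[1],d[0])),np.linalg.norm(d))
    d=c[1]-c[0];print(np.degrees(np.arctan2(d[1],d[0]))+90-180,np.linalg.norm(d), "ctr",np.mean(c,0))
    cc=[onz("scene",*z2(*p),z)for p in((45,350),(525,545),(635,335),(190,178))];print("sc",[np.degrees(np.arctan2(*(b-a)[1::-1])) for a,b in((cc[0],cc[1]),(cc[3],cc[2]))])
# slot edges in stud (scene): bright upper edges
for a,b in(((300,212),(390,238)),((262,258),(345,290))):
    d=onz("scene",*z2(*b),.07)-onz("scene",*z2(*a),.07);print("slot?",np.degrees(np.arctan2(d[1],d[0])))
# key
t=cv2.imread("pics/top0.png")[220:285,365:420]
hsv=cv2.cvtColor(t,cv2.COLOR_BGR2HSV)
m=(hsv[...,1]>110).astype(np.uint8)
g=np.argwhere(m)[:,::-1]+[365,220];print("grip px",g.mean(0),len(g),cv2.minAreaRect(g.astype(np.float32)))
e1=onz("top",396,232.3,.016);e2=onz("top",383.4,272.3,.016)
d=e1-e2;print("bar",e1,e2,np.linalg.norm(d),np.degrees(np.arctan2(d[1],d[0])),"mid",(e1+e2)/2)
print("key at grip px z=.05",onz("top",*g.mean(0),.045))
s=cv2.imread("pics/scene0.png")
for z in(.0,.075):
    print(proj("top",[*((e1+e2)/2)[:2],z]),proj("scene",[*((e1+e2)/2)[:2],z]))
c=eyes.camera_model("top");print("cam",-c["R"].T@c["t"])
E
```

```text
stud top [0.5999 0.1602 0.07  ] scene [0.6027 0.157  0.07  ] tri [0.6003 0.1603 0.0664]
lug [0.6969 0.2269 0.024 ] [0.6949 0.2277 0.024 ]
handle [0.5838 0.2393 0.119 ] [0.5833 0.2398 0.119 ] [0.5837 0.2392 0.1195]
0.02 34.271065279833905 0.17772161075287674
0.02 34.703126502467306 0.1792479246167729
-146.49058013892704 0.1151591490231501 ctr [0.6106 0.1689 0.02  ]
sc [np.float64(33.252600768409316), np.float64(34.07669040941517)]
0.03 34.27106527983391 0.1759862831761792
0.03 34.70312650246732 0.17749769364972529
-146.4905801389271 0.11403470025092523 ctr [0.6086 0.1671 0.03  ]
sc [np.float64(33.25260076840933), np.float64(34.07669040941516)]
slot? 39.37873085438536
slot? 32.29960216017649
grip px [392.4286 250.8961] 77 ((392.3999938964844, 250.80001831054688), (5.692099571228027, 14.546475410461426), 18.43494987487793)
bar [ 0.5205 -0.1907  0.016 ] [ 0.4381 -0.1646  0.016 ] 0.08642472603411872 -17.561100595499294 mid [ 0.4793 -0.1777  0.016 ]
key at grip px z=.05 [ 0.48   -0.1786  0.045 ]
[388.5784 252.6706] [229.0706 225.4321]
[394.3676 250.1407] [221.8298 196.8651]
cam [ 0.4081 -0.021   1.0441]
```

```bash
cat >> h.py <<'E'
def yaw():
    x=Rn.from_quat(telemetry.observe()["tcp_rot"],scalar_first=True).as_matrix()[:,0]; return np.degrees(np.arctan2(x[1],x[0]))
def plan(wps,start=None):
    "wps: (x,y,z,yaw deg) -> rows, chunked by 5, each chunk in the tool axes at its own start"
    s=telemetry.observe(); cur=np.r_[s["tool_pos"],yaw()] if start is None else np.array(start,float)
    print("cur",np.round(cur,4),"clock",s["clock"])
    for i in range(0,len(wps),5):
        y=np.radians(cur[3]); X=np.array([np.cos(y),np.sin(y),0]);Y=np.array([np.sin(y),-np.cos(y),0])
        for w in wps[i:i+5]:
            d=np.array(w[:3])-cur[:3]; a=(w[3]-cur[3]+180)%360-180
            print("[[%.4f,%.4f,%.4f],[0,0,%.1f]]"%(d@X,d@Y,-d[2],-a),end=",")
        print(); cur=np.array(wps[i+4] if i+4<len(wps) else wps[-1],float)
def line(a,b,n): return [tuple(np.array(a)+(np.array(b)-a)*k/n) for k in range(1,n+1)]
E
python3 - <<'E'
from h import *
a=np.r_[telemetry.observe()["tool_pos"],yaw()]
plan(line(a,(.584,.239,.16,88),15))
E
```

```text
cur [ 0.168  -0.497   0.2308 18.6678] clock 0.1
[[0.0420,-0.0376,0.0047],[0,0,-4.6]],[[0.0840,-0.0752,0.0094],[0,0,-9.2]],[[0.1259,-0.1128,0.0142],[0,0,-13.9]],[[0.1679,-0.1504,0.0189],[0,0,-18.5]],[[0.2099,-0.1880,0.0236],[0,0,-23.1]],
[[0.0534,-0.0181,0.0047],[0,0,-4.6]],[[0.1067,-0.0362,0.0094],[0,0,-9.2]],[[0.1601,-0.0543,0.0142],[0,0,-13.9]],[[0.2135,-0.0724,0.0189],[0,0,-18.5]],[[0.2669,-0.0906,0.0236],[0,0,-23.1]],
[[0.0562,0.0043,0.0047],[0,0,-4.6]],[[0.1124,0.0086,0.0094],[0,0,-9.2]],[[0.1686,0.0129,0.0142],[0,0,-13.9]],[[0.2248,0.0172,0.0189],[0,0,-18.5]],[[0.2810,0.0215,0.0236],[0,0,-23.1]],
```

drive_tool --rows '[[0.2, [0.042, -0.0376, 0.005], [0, 0, -4.6]], [0.2, [0.084, -0.075, 0.009], [0, 0, -9.2]], [0.2, [0.126, -0.113, 0.014], [0, 0, -13.9]], [0.2, [0.168, -0.15, 0.019], [0, 0, -18.5]], [0.2, [0.21, -0.188, 0.024], [0, 0, -23.1]]]' --force 25

```text
clock: 0.72
tool_pos: [0.3073, -0.2504, 0.2071]
tcp_rot: [0.0, 0.934, 0.357, 0.0]
ft_force: [0.3, 0.7, -0.5]
finger_gap: 0.0511
grip_force: 0.0
```

drive_tool --rows '[[0.2, [0.053, -0.018, 0.005], [0, 0, -4.6]], [0.2, [0.107, -0.036, 0.009], [0, 0, -9.2]], [0.2, [0.16, -0.054, 0.014], [0, 0, -13.9]], [0.2, [0.213, -0.072, 0.019], [0, 0, -18.5]], [0.2, [0.267, -0.091, 0.024], [0, 0, -23.1]]]'

```text
clock: 1.35
tool_pos: [0.446, -0.0045, 0.1831]
tcp_rot: [0.0, 0.843, 0.537, 0.0]
ft_force: [0.6, -1.8, 0.1]
finger_gap: 0.0515
grip_force: 0.0
```

drive_tool --rows '[[0.2, [0.056, 0.004, 0.005], [0, 0, -4.6]], [0.2, [0.112, 0.009, 0.009], [0, 0, -9.2]], [0.2, [0.169, 0.013, 0.014], [0, 0, -13.9]], [0.2, [0.225, 0.017, 0.019], [0, 0, -18.5]], [0.2, [0.281, 0.0215, 0.024], [0, 0, -23.1]]]'

```text
clock: 1.98
tool_pos: [0.5846, 0.2407, 0.1587]
tcp_rot: [-0.0, 0.719, 0.695, -0.0]
ft_force: [1.3, -0.5, 0.4]
finger_gap: 0.0516
grip_force: 0.0
```

drive_tool --rows '[[0.2, [-0.001, 0.0005, 0.03], [0, 0, 0]], [0.2, [-0.001, 0.0005, 0.06], [0, 0, 0]], [0.2, [-0.001, 0.0005, 0.078], [0, 0, 0]], [-1, [-0.001, 0.0005, 0.078], [0, 0, 0]], [-1, [-0.001, 0.0005, 0.078], [0, 0, 0]]]' --force 25

```text
clock: 2.6
tool_pos: [0.5845, 0.2378, 0.0817]
tcp_rot: [-0.0, 0.72, 0.694, -0.0]
ft_force: [-1.0, -1.3, -4.3]
finger_gap: 0.0232
grip_force: 25.9
```

drive_tool --rows '[[-1, [0, 0, 0], [0, 0, 0]], [-1, [0, 0, 0], [0, 0, 0]]]'

```text
clock: 2.85
tool_pos: [0.5845, 0.2378, 0.0816]
tcp_rot: [-0.0, 0.72, 0.694, -0.0]
ft_force: [-1.6, -1.2, -3.9]
finger_gap: 0.0235
grip_force: 25.9
```

```bash
python3 - <<'E'
from h import *
im=eyes.grab_frame("scene")[60:260,360:560]; cv2.imwrite("pics/g1.png",cv2.resize(im,(600,600)))
c=np.array([.600,.160])
s=telemetry.observe(); p=s["tool_pos"]; v=p[:2]-c; rad=np.hypot(*v); a0=np.degrees(np.arctan2(v[1],v[0]));print(rad,a0,s["finger_gap"],s["grip_force"],s["ft_force"])
r0=.080; w=[]
n=5;
# first 60 deg test: aim at angles a0-12k
for k in range(1,6):
    a=np.radians(a0-12*k); R=rad+(r0-rad)*k/5; w.append((c[0]+R*np.cos(a),c[1]+R*np.sin(a),p[2]-.00016*k*1.05,yaw()))
plan(w)
E
```

```text
0.07933359357641112 101.26402758168074 0.023492500970640033 25.958563685417175 [-1.13722517  0.26025826 -3.924771  ]
cur [5.84500e-01 2.37800e-01 8.15000e-02 8.79609e+01] clock 2.9
[[0.0022,0.0164,0.0002],[0,0,-0.0]],[[0.0010,0.0330,0.0003],[0,0,-0.0]],[[-0.0036,0.0490,0.0005],[0,0,-0.0]],[[-0.0115,0.0637,0.0007],[0,0,-0.0]],[[-0.0223,0.0765,0.0008],[0,0,-0.0]],
```

View pics/g1.png

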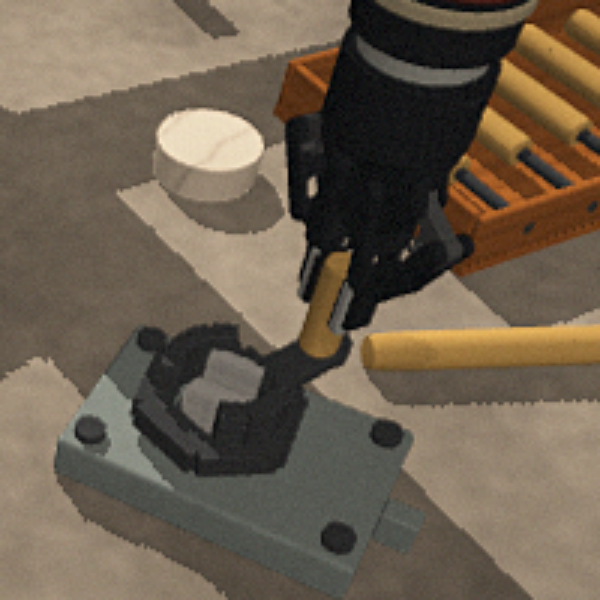

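The handle sits between the pads at about (328,290) in the crop, with a gap of 23.5 mm and a grip force of 26 N. I'll start turning clockwise.

drive_tool --rows '[[-1, [0.0022, 0.0164, 0.0002], [0, 0, 0]], [-1, [0.001, 0.033, 0.0003], [0, 0, 0]], [-1, [-0.0036, 0.049, 0.0005], [0, 0, 0]], [-1, [-0.0115, 0.0637, 0.0007], [0, 0, 0]], [-1, [-0.0223, 0.0765, 0.0008], [0, 0, 0]]]'

```text
clock: 3.52
tool_pos: [0.6586, 0.2117, 0.0798]
tcp_rot: [-0.001, 0.72, 0.694, -0.002]
ft_force: [-10.1, -5.4, -2.4]
finger_gap: 0.023
grip_force: 26.4
```

```bash
cat >> h.py <<'E'
def arc(c,n,step,R=.080):
    s=telemetry.observe(); p=s["tool_pos"]; v=p[:2]-c; rad=np.hypot(*v); a0=np.degrees(np.arctan2(v[1],v[0]))
    print("rad",rad,"ang",a0,"F",s["ft_force"].round(1),"gap",s["finger_gap"],"grip",s["grip_force"],"z",p[2])
    w=[]
    for k in range(1,n+1):
        a=np.radians(a0-step*k); q=rad+(R-rad)*min(1,k/3); w.append((c[0]+q*np.cos(a),c[1]+q*np.sin(a),p[2]-.0008*np.radians(step)*k,yaw()))
    plan(w)
E
python3 -c "
from h import *
arc(np.array([.6,.16]),15,12)"
```

```text
rad 0.0781062622735325 ang 41.39881091672097 F [-10.1  -5.4  -2.4] gap 0.023029342946488736 grip 26.358473896980286 z 0.07977098409503551
cur [6.58600e-01 2.11700e-01 7.98000e-02 8.79591e+01] clock 3.525
[[-0.0126,0.0105,0.0002],[0,0,-0.0]],[[-0.0273,0.0181,0.0003],[0,0,-0.0]],[[-0.0433,0.0226,0.0005],[0,0,-0.0]],[[-0.0601,0.0230,0.0007],[0,0,-0.0]],[[-0.0765,0.0200,0.0008],[0,0,-0.0]],
[[-0.0154,-0.0064,0.0002],[0,0,-0.0]],[[-0.0292,-0.0159,0.0003],[0,0,-0.0]],[[-0.0407,-0.0280,0.0005],[0,0,-0.0]],[[-0.0494,-0.0423,0.0007],[0,0,-0.0]],[[-0.0550,-0.0581,0.0008],[0,0,-0.0]],
[[-0.0022,-0.0166,0.0002],[0,0,-0.0]],[[-0.0008,-0.0333,0.0003],[0,0,-0.0]],[[0.0039,-0.0493,0.0005],[0,0,-0.0]],[[0.0119,-0.0640,0.0007],[0,0,-0.0]],[[0.0228,-0.0767,0.0008],[0,0,-0.0]],
```

```bash
cat >> h.py <<'E'
def arc2(c,cmd,n,step,R=.080,da=0):
    "cmd: commanded pose x,y,z,yaw; da: add to first target angle"
    v=np.array(cmd[:2])-c; rad=np.hypot(*v); a0=np.degrees(np.arctan2(v[1],v[0])); w=[]
    for k in range(1,n+1):
        a=np.radians(a0-step*k); q=rad+(R-rad)*min(1,k/3); w.append((c[0]+q*np.cos(a),c[1]+q*np.sin(a),cmd[2]-.0008*np.radians(step)*k,cmd[3]))
    plan(w,start=cmd); print("cmd end",[round(float(x),4) for x in w[-1]],"ang",a0-step*n)
E
python3 -c "
from h import *
arc2(np.array([.599,.159]),(.6602,.2127,.0807,87.96),10,12)"
```

```text
cur [6.602e-01 2.127e-01 8.070e-02 8.796e+01] clock 3.525
[[-0.0138,0.0099,0.0002],[0,0,-0.0]],[[-0.0292,0.0167,0.0003],[0,0,-0.0]],[[-0.0457,0.0201,0.0005],[0,0,-0.0]],[[-0.0624,0.0205,0.0007],[0,0,-0.0]],[[-0.0788,0.0174,0.0008],[0,0,-0.0]],
[[-0.0154,-0.0065,0.0002],[0,0,-0.0]],[[-0.0292,-0.0160,0.0003],[0,0,-0.0]],[[-0.0407,-0.0281,0.0005],[0,0,-0.0]],[[-0.0493,-0.0424,0.0007],[0,0,-0.0]],[[-0.0549,-0.0582,0.0008],[0,0,-0.0]],
cmd end [0.6146, 0.0805, 0.079, 87.96] ang -78.73463532954264
```

drive_tool --rows '[[-1, [-0.0138, 0.0099, 0.0002], [0, 0, 0]], [-1, [-0.0292, 0.0167, 0.0003], [0, 0, 0]], [-1, [-0.0457, 0.0201, 0.0005], [0, 0, 0]], [-1, [-0.0624, 0.0205, 0.0007], [0, 0, 0]], [-1, [-0.0788, 0.0174, 0.0008], [0, 0, 0]]]'

```text
clock: 4.15
tool_pos: [0.6738, 0.134, 0.0795]
tcp_rot: [-0.001, 0.719, 0.695, -0.0]
ft_force: [-6.1, 3.9, -3.2]
finger_gap: 0.0235
grip_force: 26.2
```

drive_tool --rows '[[-1, [-0.0154, -0.0065, 0.0002], [0, 0, 0]], [-1, [-0.0292, -0.016, 0.0003], [0, 0, 0]], [-1, [-0.0407, -0.0281, 0.0005], [0, 0, 0]], [-1, [-0.0493, -0.0424, 0.0007], [0, 0, 0]], [-1, [-0.0549, -0.0582, 0.0008], [0, 0, 0]]]'

```text
clock: 4.78
tool_pos: [0.6154, 0.0809, 0.0794]
tcp_rot: [0.0, 0.72, 0.694, 0.001]
ft_force: [1.0, 4.6, -5.5]
finger_gap: 0.0231
grip_force: 25.9
```

```bash
python3 -c "
from h import *
s=telemetry.observe();print(s['tool_pos'],yaw(),s['ft_force'],s['torque'])
arc2(np.array([.599,.159]),(.6146,.0805,.0790,87.96),10,12)"
```

```text
[0.6153804  0.08092488 0.07938385] 87.97223558409702 [ 1.04092667  4.5501822  -5.51043026] [ 0.87410457 -0.39400382  0.01567864]
cur [6.146e-01 8.050e-02 7.900e-02 8.796e+01] clock 4.775
[[-0.0021,-0.0166,0.0002],[0,0,-0.0]],[[-0.0007,-0.0333,0.0003],[0,0,-0.0]],[[0.0041,-0.0493,0.0005],[0,0,-0.0]],[[0.0121,-0.0640,0.0007],[0,0,-0.0]],[[0.0231,-0.0766,0.0008],[0,0,-0.0]],
[[0.0133,-0.0101,0.0002],[0,0,-0.0]],[[0.0284,-0.0173,0.0003],[0,0,-0.0]],[[0.0447,-0.0211,0.0005],[0,0,-0.0]],[[0.0614,-0.0215,0.0007],[0,0,-0.0]],[[0.0779,-0.0184,0.0008],[0,0,-0.0]],
cmd end [0.5233, 0.1847, 0.0773, 87.96] ang -198.76026570148133
```

drive_tool --rows '[[-1, [-0.0021, -0.0166, 0.0002], [0, 0, 0]], [-1, [-0.0007, -0.0333, 0.0003], [0, 0, 0]], [-1, [0.0041, -0.0493, 0.0005], [0, 0, 0]], [-1, [0.0121, -0.064, 0.0007], [0, 0, 0]], [-1, [0.0231, -0.0766, 0.0008], [0, 0, 0]]]'

```text
clock: 5.4
tool_pos: [0.5383, 0.1054, 0.0786]
tcp_rot: [0.001, 0.72, 0.694, -0.001]
ft_force: [-1.3, -4.6, -0.8]
finger_gap: 0.0233
grip_force: 26.4
```

drive_tool --rows '[[-1, [0.0133, -0.0101, 0.0002], [0, 0, 0]], [-1, [0.0284, -0.0173, 0.0003], [0, 0, 0]], [-1, [0.0447, -0.0211, 0.0005], [0, 0, 0]], [-1, [0.0614, -0.0215, 0.0007], [0, 0, 0]], [-1, [0.0779, -0.0184, 0.0008], [0, 0, 0]]]'

```text
clock: 6.02
tool_pos: [0.522, 0.1856, 0.0775]
tcp_rot: [-0.001, 0.719, 0.695, -0.001]
ft_force: [-2.2, -1.1, -1.9]
finger_gap: 0.0234
grip_force: 26.2
```

```bash
python3 -c "
from h import *
from scipy.optimize import least_squares
s=telemetry.observe();print(s['tool_pos'],s['ft_force'],s['torque'],s['grip_force'])
P=np.array([[.5845,.2378],[.6586,.2117],[.6738,.134],[.6154,.0809],s['tool_pos'][:2]])
f=least_squares(lambda x:np.hypot(*(P-x).T)-.08,[.6,.16]);print(f.x,f.fun)
arc2(np.array([.599,.159]),(.5233,.1847,.0773,87.96),5,12)"
```

```text
[0.52203775 0.18555515 0.07748908] [-2.15435952 -1.07806969 -1.86303413] [-0.40433631  0.43092604  0.02279236] 26.21768206357956
[0.59786991 0.15911147] [-1.83716333e-04  3.34905348e-04 -2.52271541e-05  1.51969339e-04
  3.10553077e-04]
cur [5.233e-01 1.847e-01 7.730e-02 8.796e+01] clock 6.025
[[0.0154,0.0064,0.0002],[0,0,-0.0]],[[0.0292,0.0159,0.0003],[0,0,-0.0]],[[0.0407,0.0281,0.0005],[0,0,-0.0]],[[0.0493,0.0424,0.0007],[0,0,-0.0]],[[0.0549,0.0582,0.0008],[0,0,-0.0]],
cmd end [0.5834, 0.2375, 0.0765, 87.96] ang 101.24775184440247
```

drive_tool --rows '[[-1, [0.0154, 0.0064, 0.0002], [0, 0, 0]], [-1, [0.0292, 0.0159, 0.0003], [0, 0, 0]], [-1, [0.0407, 0.0281, 0.0005], [0, 0, 0]], [-1, [0.0493, 0.0424, 0.0007], [0, 0, 0]], [-1, [0.0549, 0.0582, 0.0008], [0, 0, 0]]]'

```text
clock: 6.65
tool_pos: [0.5839, 0.2381, 0.0764]
tcp_rot: [0.0, 0.719, 0.695, -0.0]
ft_force: [-0.2, -5.6, -5.5]
finger_gap: 0.0235
grip_force: 25.9
```

```bash
python3 -c "
from h import *
s=telemetry.observe();c=np.array([.5979,.1591]);v=s['tool_pos'][:2]-c;print(np.hypot(*v),np.degrees(np.arctan2(v[1],v[0])))
arc2(c,(.5834,.2375,.0765,87.96),5,11)"
```

```text
0.08018768728868166 100.07597131362606
cur [5.834e-01 2.375e-01 7.650e-02 8.796e+01] clock 6.65
[[0.0020,0.0152,0.0002],[0,0,-0.0]],[[0.0010,0.0304,0.0003],[0,0,-0.0]],[[-0.0029,0.0453,0.0005],[0,0,-0.0]],[[-0.0096,0.0591,0.0006],[0,0,-0.0]],[[-0.0188,0.0713,0.0008],[0,0,-0.0]],
cmd end [0.654, 0.2161, 0.0757, 87.96] ang 45.47839160180837
```

drive_tool --rows '[[-1, [0.002, 0.0152, 0.0002], [0, 0, 0]], [-1, [0.001, 0.0304, 0.0003], [0, 0, 0]], [-1, [-0.0029, 0.0453, 0.0005], [0, 0, 0]], [-1, [-0.0096, 0.0591, 0.0006], [0, 0, 0]], [-1, [-0.0188, 0.0713, 0.0008], [0, 0, 0]]]'

```text
clock: 7.28
tool_pos: [0.6539, 0.2161, 0.0753]
tcp_rot: [-0.0, 0.719, 0.695, -0.001]
ft_force: [-6.7, -3.3, -3.1]
finger_gap: 0.0233
grip_force: 26.1
```

```bash
python3 - <<'E'
from h import *
s=telemetry.observe();c=np.array([.5979,.1591]);v=s['tool_pos'][:2]-c;a=np.degrees(np.arctan2(v[1],v[0]));print(np.hypot(*v),a)
arc2(c,(*s['tool_pos'],87.96),3,(a-34.5)/3,R=np.hypot(*v))
t=eyes.grab_frame("top")[120:250,150:290]; cv2.imwrite("pics/t2.png",cv2.convertScaleAbs(cv2.resize(t,(560,520),interpolation=cv2.INTER_CUBIC),alpha=1.8))
E
```

```text
0.07986078348433516 45.51612582875263
cur [6.539e-01 2.161e-01 7.530e-02 8.796e+01] clock 7.275
[[-0.0036,0.0037,0.0001],[0,0,-0.0]],[[-0.0074,0.0071,0.0001],[0,0,-0.0]],[[-0.0114,0.0103,0.0002],[0,0,-0.0]],
cmd end [0.6637, 0.2043, 0.0751, 87.96] ang 34.5
```

drive_tool --rows '[[-1, [-0.0036, 0.0037, 0.0001], [0, 0, 0]], [-1, [-0.0074, 0.0071, 0.0001], [0, 0, 0]], [-1, [-0.0114, 0.0103, 0.0002], [0, 0, 0]], [-1, [-0.0114, 0.0103, 0.0002], [0, 0, 0]], [-1, [-0.0114, 0.0103, 0.0002], [0, 0, 0]]]'

```text
clock: 7.95
tool_pos: [0.6637, 0.2042, 0.0752]
tcp_rot: [-0.0, 0.72, 0.694, -0.001]
ft_force: [-3.8, -3.7, -3.6]
finger_gap: 0.0228
grip_force: 26.2
```

drive_tool --rows '[[0.0, [0, 0, 0], [0, 0, 0]], [0.0, [0, 0, 0], [0, 0, 0]], [0.0, [0, 0, -0.03], [0, 0, 0]], [0.0, [0, 0, -0.08], [0, 0, 0]], [0.0, [0, 0, -0.135], [0, 0, 0]]]'

```text
clock: 8.57
tool_pos: [0.6642, 0.2049, 0.2121]
tcp_rot: [0.0, 0.72, 0.694, 0.0]
ft_force: [0.7, 0.4, 0.0]
finger_gap: 0.0426
grip_force: 0.0
```

```bash
python3 - <<'E'
from h import *
a=np.r_[telemetry.observe()["tool_pos"],yaw()]
plan(line(a,(.481,-.178,.19,162.4),10))
E
```

```text
cur [ 0.6642  0.2049  0.2121 87.9723] clock 8.575
[[-0.0389,-0.0170,0.0022],[0,0,-7.4]],[[-0.0778,-0.0339,0.0044],[0,0,-14.9]],[[-0.1167,-0.0509,0.0066],[0,0,-22.3]],[[-0.1557,-0.0678,0.0088],[0,0,-29.8]],[[-0.1946,-0.0848,0.0110],[0,0,-37.2]],
[[-0.0207,-0.0370,0.0022],[0,0,-7.4]],[[-0.0415,-0.0741,0.0044],[0,0,-14.9]],[[-0.0622,-0.1111,0.0066],[0,0,-22.3]],[[-0.0830,-0.1481,0.0088],[0,0,-29.8]],[[-0.1037,-0.1852,0.0110],[0,0,-37.2]],
```

drive_tool --rows '[[0.0, [-0.039, -0.017, 0.0022], [0, 0, -7.4]], [0.0, [-0.078, -0.034, 0.0044], [0, 0, -14.9]], [0.0, [-0.117, -0.051, 0.0066], [0, 0, -22.3]], [0.0, [-0.156, -0.068, 0.0088], [0, 0, -29.8]], [0.0, [-0.195, -0.085, 0.011], [0, 0, -37.2]]]'

```text
clock: 9.2
tool_pos: [0.5723, 0.0118, 0.2002]
tcp_rot: [0.001, 0.458, 0.889, 0.0]
ft_force: [1.7, -0.1, 0.2]
finger_gap: 0.0428
grip_force: 0.0
```

drive_tool --rows '[[0.0, [-0.021, -0.037, 0.002], [0, 0, -7.4]], [0.0, [-0.0415, -0.074, 0.004], [0, 0, -14.9]], [0.0, [-0.062, -0.111, 0.0066], [0, 0, -22.3]], [0.0, [-0.083, -0.148, 0.009], [0, 0, -29.8]], [0.0, [-0.104, -0.185, 0.011], [0, 0, -37.2]]]'

```text
clock: 9.82
tool_pos: [0.4809, -0.1802, 0.1892]
tcp_rot: [0.001, 0.151, 0.989, -0.0]
ft_force: [0.9, -0.3, -0.3]
finger_gap: 0.0426
grip_force: 0.0
```

```bash
python3 - <<'E'
from h import *
a=np.r_[telemetry.observe()["tool_pos"],yaw()];print(a)
t=eyes.grab_frame("top"); s=eyes.grab_frame("scene")
A=cv2.convertScaleAbs(cv2.resize(t[120:250,150:290],(450,418),interpolation=cv2.INTER_CUBIC),alpha=1.8)
B=cv2.resize(s[130:260,370:495],(350,364),interpolation=cv2.INTER_CUBIC)
im=np.zeros((418,800,3),np.uint8); im[:,:450]=A; im[:364,450:]=cv2.convertScaleAbs(B,alpha=1.5); cv2.imwrite("pics/n2.png",im); cv2.imwrite("pics/t3.png",t); cv2.imwrite("pics/s3.png",s)
E
```

```text
[  0.4809445   -0.18015528   0.18919645 162.62345172]
```

View pics/n2.png

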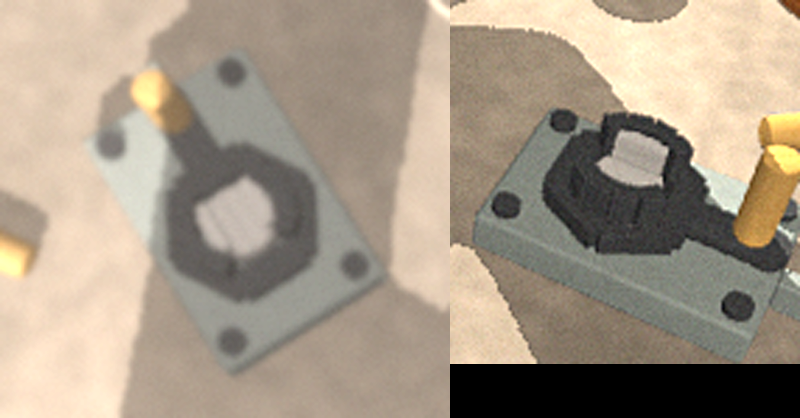

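In the crop the arm now lies over the lug end: handle top at (152,90), nut at (243,222). The slot alignment needs a closer zoom.

```bash
python3 - <<'E'
from h import *
t=cv2.imread("pics/t3.png");s=cv2.imread("pics/s3.png")
A=cv2.resize(t[155:220,190:255],(400,400),interpolation=cv2.INTER_CUBIC);B=cv2.resize(s[155:225,395:465],(400,400),interpolation=cv2.INTER_CUBIC)
im=np.hstack([A,B]).astype(float)/255; im=(255*np.clip(im*1.3,0,1)**.6).astype(np.uint8)
# predicted: axis & slot lines, home 34.5deg
def dot(X,col):
    for n,(ox,oy,k,sx) in(("top",(190,155,400/65,0)),("scene",(395,155,400/70,400))):
        u,v=proj(n,X); x=int((u+.5-ox)*k+sx);y=int((v+.5-oy)*k)
        if sx<=x<sx+400 and 0<=y<400: cv2.circle(im,(x,y),2,col,-1)
a=np.radians(34.5);d=np.array([np.cos(a),np.sin(a)]);e=np.array([-d[1],d[0]]);c=np.array([.600,.1602])
for q in(-.042,-.030,.03,.042):
    for w in(-.014,.014): dot([*(c+q*d+w*e),.0715],(0,255,0))
for q in(-.018,0,.018):
    for w in(-.012,.012): dot([*(c+q*d+w*e),.07],(0,0,255))
cv2.imwrite("pics/n3.png",im)
h=onz("top",150+152/450*140-.4,120+90/418*130-.4,.113);v=h[:2]-c;print("handle",h,np.hypot(*v),np.degrees(np.arctan2(v[1],v[0])))
E
```

```text
handle [0.66337656 0.20516895 0.113     ] 0.07770968712464492 35.35767349204153
```

View pics/n3.png

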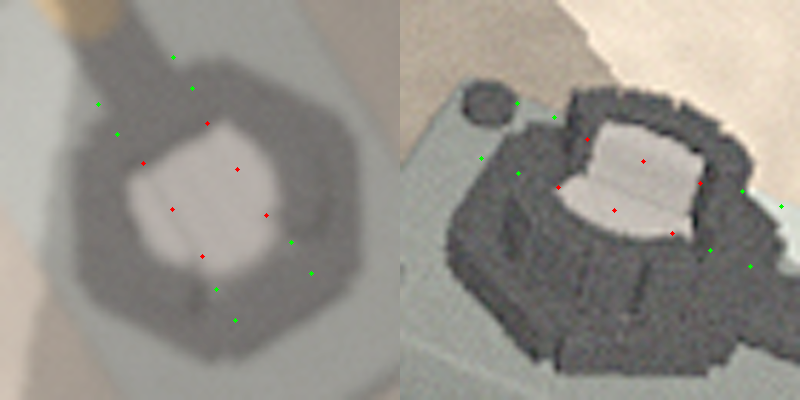

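The nut and stud slots both run along the predicted home line; the green and red dots match the openings in both views. The handle measures 35.4° against an estimated home of 34.5°. Next I take the key.

drive_tool --rows '[[0.0, [0.0015, 0.0005, 0.05], [0, 0, 0]], [0.0, [0.003, 0.0005, 0.1], [0, 0, 0]], [0.0, [0.003, 0.0005, 0.13], [0, 0, 0]], [0.0, [0.003, 0.0005, 0.15], [0, 0, 0]], [0.0, [0.003, 0.0005, 0.15], [0, 0, 0]]]' --force 50

```text
clock: 10.55
tool_pos: [0.4779, -0.1766, 0.0378]
tcp_rot: [-0.001, 0.153, 0.988, 0.0]
ft_force: [0.4, 0.3, 0.2]
finger_gap: 0.0426
grip_force: 0.0
```

drive_tool --rows '[[-1, [0, 0, 0], [0, 0, 0]], [-1, [0, 0, 0], [0, 0, 0]], [-1, [0, 0, 0], [0, 0, 0]], [-1, [0, 0, 0], [0, 0, 0]]]'

```text
clock: 11.05
tool_pos: [0.4792, -0.1777, 0.0397]
tcp_rot: [0.001, 0.153, 0.988, -0.0]
ft_force: [-0.5, -0.1, 7.4]
finger_gap: 0.0115
grip_force: 49.7
```

drive_tool --rows '[[-1, [0, 0, -0.03], [0, 0, 0]], [-1, [0, 0, -0.07], [0, 0, 0]], [-1, [0, 0, -0.12], [0, 0, 0]], [-1, [0, 0, -0.16], [0, 0, 0]]]'

```text
clock: 11.55
tool_pos: [0.4783, -0.1774, 0.2009]
tcp_rot: [0.001, 0.153, 0.988, -0.0]
ft_force: [0.7, -0.4, -1.5]
finger_gap: 0.0116
grip_force: 48.9
```

```bash
python3 - <<'E'
from h import *
a=np.r_[telemetry.observe()["tool_pos"],yaw()]
t=eyes.grab_frame("top");s=eyes.grab_frame("scene")
im=np.hstack([cv2.resize(x,(400,400),interpolation=cv2.INTER_CUBIC) for x in(t[200:300,340:440],s[80:210,140:270])])
cv2.imwrite("pics/k1.png",cv2.convertScaleAbs(im,alpha=1.7));cv2.imwrite("pics/s4.png",s);cv2.imwrite("pics/t4.png",t)
plan(line(a,(.5979,.1591,.2,214.7),10))
E
```

```text
cur [  0.4803  -0.1784   0.2031 162.3617] clock 11.65
[[0.0011,0.0361,0.0023],[0,0,-5.2]],[[-0.0001,0.0718,0.0024],[0,0,-10.5]],[[-0.0013,0.1075,0.0024],[0,0,-15.7]],[[-0.0025,0.1432,0.0025],[0,0,-20.9]],[[-0.0037,0.1788,0.0026],[0,0,-26.2]],
[[-0.0168,0.0315,0.0001],[0,0,-5.2]],[[-0.0336,0.0630,0.0002],[0,0,-10.5]],[[-0.0505,0.0945,0.0003],[0,0,-15.7]],[[-0.0673,0.1260,0.0004],[0,0,-20.9]],[[-0.0841,0.1575,0.0005],[0,0,-26.2]],
```

View pics/k1.png

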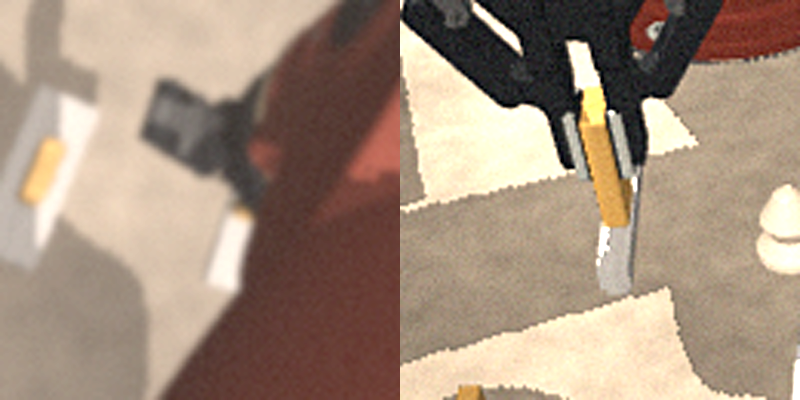

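The key hangs upright and square between the pads, with its grip at crop (605,150). I'll check where the bar sits along the tool x axis, then carry it over.

```bash
python3 - <<'E'
from h import *
p=np.array([.4803,-.1784]);y=np.radians(162.36);X=np.array([np.cos(y),np.sin(y)])
for n,u,v,z in(("top",340+225/4-.4,200+287/4-.4,.180),("scene",140+215/3.077-.4,80+290/3.077-.4,.164),("scene",140+192/3.077-.4,80+105/3.077-.4,.239)):
    q=onz(n,u,v,z)[:2]-p; print(n,"along x",q@X,"across",q@[X[1],-X[0]])
E
```

```text
top along x 0.04743329641781093 across 0.0009520733916033254
scene along x -0.0361195122902044 across -0.0001896970141709026
scene along x 0.004315885643552054 across 0.0013395833931994588
```

drive_tool --rows '[[-1, [0.001, 0.036, 0.002], [0, 0, -5.2]], [-1, [0, 0.072, 0.0024], [0, 0, -10.5]], [-1, [-0.0013, 0.1075, 0.0024], [0, 0, -15.7]], [-1, [-0.0025, 0.143, 0.0025], [0, 0, -20.9]], [-1, [-0.0037, 0.179, 0.0026], [0, 0, -26.2]]]'

```text
clock: 12.28
tool_pos: [0.5357, -0.0066, 0.1953]
tcp_rot: [-0.0, -0.076, 0.997, 0.0]
ft_force: [-0.1, -2.1, -1.1]
finger_gap: 0.0114
grip_force: 49.2
```

drive_tool --rows '[[-1, [-0.017, 0.0315, 0], [0, 0, -5.2]], [-1, [-0.0335, 0.063, 0], [0, 0, -10.5]], [-1, [-0.0505, 0.0945, 0], [0, 0, -15.7]], [-1, [-0.067, 0.126, 0], [0, 0, -20.9]], [-1, [-0.084, 0.1575, 0], [0, 0, -26.2]]]'

```text
clock: 12.9
tool_pos: [0.5953, 0.1615, 0.1951]
tcp_rot: [-0.0, -0.3, 0.954, 0.0]
ft_force: [-0.4, -0.5, -1.7]
finger_gap: 0.0113
grip_force: 49.3
```

drive_tool --rows '[[-1, [0, 0, 0], [0, 0, 0]], [-1, [0, 0, 0], [0, 0, 0]]]'

```text
clock: 13.15
tool_pos: [0.5949, 0.1601, 0.1952]
tcp_rot: [-0.001, -0.298, 0.954, -0.0]
ft_force: [0.6, 0.2, -1.2]
finger_gap: 0.0115
grip_force: 49.3
```

```bash
python3 - <<'E'
from h import *
s=eyes.grab_frame("scene");t=eyes.grab_frame("top")
im=np.hstack([cv2.resize(x,(400,400),interpolation=cv2.INTER_CUBIC) for x in(t[120:250,150:280],s[70:230,350:510])])
cv2.imwrite("pics/k2.png",cv2.convertScaleAbs(im,alpha=1.5));cv2.imwrite("pics/s5.png",s)
plan(line(np.r_[telemetry.observe()["tool_pos"],yaw()],(.5979,.1591,.12,214.7),1))
E
```

```text
cur [   0.595     0.1596    0.1956 -145.3195] clock 13.25
[[-0.0021,-0.0020,0.0756],[0,0,-0.0]],
```

View pics/k2.png

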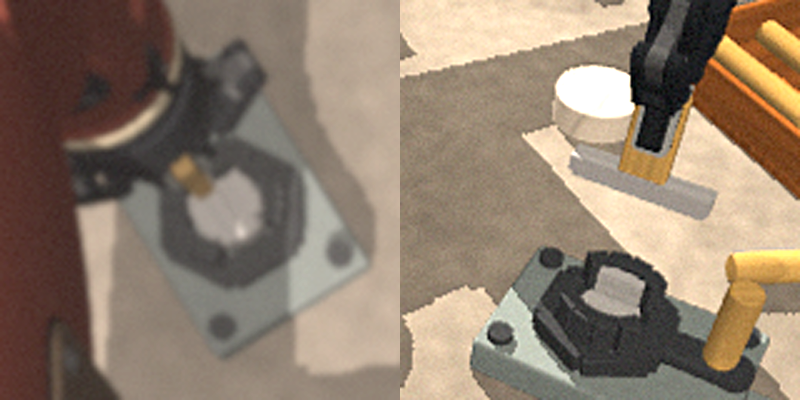

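The key bar runs in line with the casting, with ends at crop (573,165) and (712,205), and the nut slot is free below it. I'll check its offset along the slot.

```bash
python3 - <<'E'
from h import *
p=np.array([.595,.1596]);y=np.radians(214.68);X=np.array([np.cos(y),np.sin(y)]);Y=np.array([X[1],-X[0]])
s=cv2.imread("pics/s5.png")
f=lambda x,yy:(350+(x-400)/2.5-.4,70+yy/2.5-.4)
for x,yy,z in((575,178,.157),(704,219,.157),(571,155,.173),(717,192,.173)):
    q=onz("scene",*f(x,yy),z)[:2]-p; print("x %.4f y %.4f"%(q@X,q@Y))
# predicted corners if centred
for a in(-.045,.045):
    for b in(-.007,.007):
        for z in (.157,.173): u=proj("scene",[*(p+a*X+b*Y),z]); print(a,b,z,((u+.4-[350,70])*2.5+[400,0]).round())
E
```

```text
x 0.0375 y -0.0068
x -0.0447 y -0.0021
x 0.0432 y -0.0067
x -0.0458 y 0.0063
-0.045 -0.007 0.157 [702. 224.]
-0.045 -0.007 0.173 [709. 204.]
-0.045 0.007 0.157 [709. 211.]
-0.045 0.007 0.173 [716. 191.]
0.045 -0.007 0.157 [564. 174.]
0.045 -0.007 0.173 [568. 154.]
0.045 0.007 0.157 [572. 162.]
0.045 0.007 0.173 [577. 143.]
```

drive_tool --rows '[[-1, [-0.003, -0.002, 0.02], [0, 0, 0]], [-1, [-0.003, -0.002, 0.045], [0, 0, 0]], [-1, [-0.003, -0.002, 0.07], [0, 0, 0]], [-1, [-0.003, -0.002, 0.075], [0, 0, 0]], [-1, [-0.003, -0.002, 0.075], [0, 0, 0]]]'

```text
clock: 13.88
tool_pos: [0.5992, 0.16, 0.1214]
tcp_rot: [0.0, -0.298, 0.954, -0.0]
ft_force: [0.4, 0.4, -1.1]
finger_gap: 0.0115
grip_force: 49.1
```

```bash
python3 - <<'E'
from h import *
s=eyes.grab_frame("scene");
cv2.imwrite("pics/k3.png",cv2.convertScaleAbs(cv2.resize(s[90:230,370:510],(560,560),interpolation=cv2.INTER_CUBIC),alpha=1.5))
plan([(.5987,.1597,.0895,214.7)]);print(telemetry.observe()["ft_force"])
E
```

```text
cur [ 5.995000e-01  1.602000e-01  1.219000e-01 -1.452708e+02] clock 13.925
[[0.0010,0.0001,0.0324],[0,0,0.0]],
[-0.34269082  0.27620908 -1.29798347]
```

View pics/k3.png

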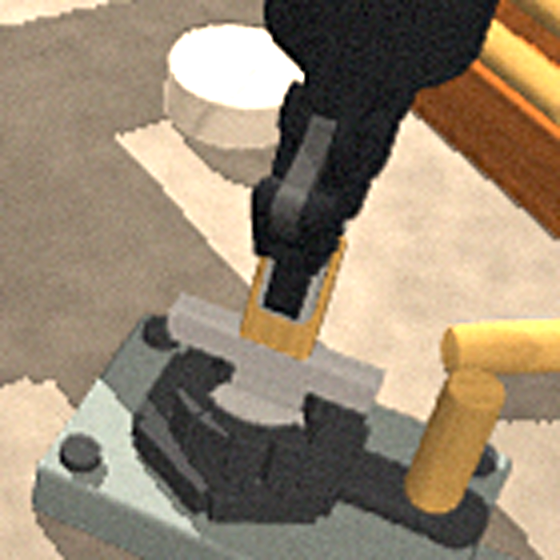

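The bar hovers just over the lined-up slots, with ends at crop (180,315) and (380,385), clear of the handle. Lowering.

drive_tool --rows '[[-1, [0.001, 0, 0.008], [0, 0, 0]], [-1, [0.001, 0, 0.016], [0, 0, 0]], [-1, [0.001, 0, 0.022], [0, 0, 0]], [-1, [0.001, 0, 0.027], [0, 0, 0]], [-1, [0.001, 0, 0.028], [0, 0, 0]]]'

```text
clock: 14.55
tool_pos: [0.598, 0.16, 0.0924]
tcp_rot: [-0.0, -0.299, 0.954, 0.0]
ft_force: [-0.7, -0.3, -1.5]
finger_gap: 0.0119
grip_force: 49.2
```

drive_tool --rows '[[-1, [0, 0, 0.001], [0, 0, 0]], [-1, [0, 0, 0.002], [0, 0, 0]], [-1, [0, 0, 0.003], [0, 0, 0]], [-1, [0, 0, 0.004], [0, 0, 0]]]'

```text
clock: 15.05
tool_pos: [0.5984, 0.1599, 0.0898]
tcp_rot: [0.0, -0.299, 0.954, -0.0]
ft_force: [-4.6, -1.1, 14.2]
finger_gap: 0.0113
grip_force: 51.6
```

drive_tool --rows '[[-1, [0, 0, -0.001], [0, 0, 0]], [-0.3, [0, 0, -0.001], [0, 0, 0]], [-0.3, [0, 0, -0.001], [0, 0, 0]], [-0.3, [0, 0, -0.001], [0, 0, 0]], [-0.3, [0, 0, -0.01], [0, 0, 0]]]'

```text
clock: 15.68
tool_pos: [0.5977, 0.1599, 0.0986]
tcp_rot: [-0.001, -0.299, 0.954, 0.0]
ft_force: [0.6, -0.1, -0.3]
finger_gap: 0.0298
grip_force: 0.0
```

drive_tool --rows '[[-0.3, [0, 0, -0.03], [0, 0, 0]], [-0.3, [0, 0, -0.06], [0, 0, 0]], [-0.3, [0, 0, -0.11], [0, 0, 0]], [-0.3, [0.05, 0, -0.13], [0, 0, 0]], [-0.3, [0.1, 0, -0.13], [0, 0, 0]]]'

```text
clock: 16.3
tool_pos: [0.5165, 0.1025, 0.2312]
tcp_rot: [0.002, -0.299, 0.954, -0.001]
ft_force: [0.2, -0.5, -0.1]
finger_gap: 0.0301
grip_force: 0.0
```

drive_tool --rows '[[-0.3, [0.05, -0.02, 0], [0, 0, 0]], [-0.3, [0.1, -0.05, 0], [0, 0, 0]], [-0.3, [0.14, -0.08, 0], [0, 0, 0]], [-0.3, [0.14, -0.08, 0], [0, 0, 0]]]'

```text
clock: 16.8
tool_pos: [0.446, -0.0452, 0.2298]
tcp_rot: [0.0, -0.297, 0.955, -0.001]
ft_force: [-0.5, 0.5, -0.1]
finger_gap: 0.0298
grip_force: 0.0
```

```bash
python3 - <<'E'
from h import *
print(telemetry.observe()["tool_pos"],telemetry.observe()["ft_force"])
s=eyes.grab_frame("scene");t=eyes.grab_frame("top")
im=np.hstack([cv2.resize(x,(400,400),interpolation=cv2.INTER_CUBIC) for x in(t[140:240,170:270],s[130:250,375:495])])
im=cv2.convertScaleAbs(im,alpha=1.6)
# predicted key ends/grip top if seated: camera-biased centre
c=np.array([.600,.1602]);a=np.radians(34.5);d=np.array([np.cos(a),np.sin(a)])
for X in([*(c+.045*d),.066],[*(c-.045*d),.066],[*c,.125]):
    u=proj("top",X);cv2.circle(im,tuple(int(v) for v in(u+.5-[170,140])*4),3,(0,0,255),1)
    u=proj("scene",X);cv2.circle(im,tuple(int(v) for v in(u+.5-[375,130])*400/120+[400,0]),3,(0,0,255),1)
cv2.imwrite("pics/f.png",im)
E
```

```text
[ 0.44600728 -0.04518028  0.22980453] [-0.46207055  0.52799137 -0.07030144]
```

View pics/f.png

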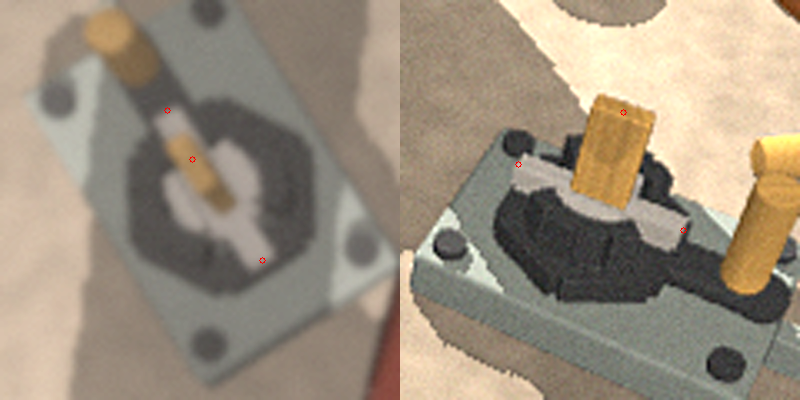

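The key sits in the lined-up slots: its bar ends and grip top match the predicted seated points within about 2–3 mm in both views. The robot is clear.

```bash
python3 -c "
from plant import job
print(job.job_done())"
```

```text
the job is handed in; nothing more can be done
None
```

The job is handed in, but no verdict came back: I wound the nut down about 426° until its arm stopped over the lug, then seated the long narrow key in the lined-up slots and let go, finishing at about 17 s with the robot clear. In the last pictures the key looked centred to within about 3 mm.

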